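Close the loaded mill jar

TASK

The porcelain mill jar is loaded: close it up for milling. Put the large lid on it and turn it until its lugs drop into the notches of the rim and it lies flush, then swing the hold-down clamp gently over onto the lid, guiding it all the way down without letting it fall, and let go. Leave the small lid and the other things on the bench where they are.

Things in the scene. Friction and masses are not known exactly. Their poses are not given: they have to be found in the camera images.
- lid: the large white porcelain lid, loose, about 0.35 kg, plug down on the bench in either of two lid places. Origin: centre of the underside of its plug; z up. Plug 75 mm across (z 0 to 16 mm), flange 108 mm across (z 16 to 26). Under the flange, at the ends of its x and y axes, are four lugs, each 12 mm wide, z 9 to 16, reaching to 52 mm from the centre.
- lid_grip (a point): middle of the large lid's grip bar, an upright flat bar on the flange, on the lid's axis: 44 mm long (along the lid's x), 16 mm wide (along y), 34 mm high. This point is 43 mm above the lid's origin, the bar's top 60 mm. When the bar is held loosely the lid can still be turned and falls into the notches by its own weight.
- small_lid: a smaller white porcelain lid of another jar, not needed: flange 80 mm across, plug 58 mm, grip bar 34 x 16 x 34 mm, no lugs, same heights as the large lid. Origin: centre of its underside. It lies in the other lid place.
- stand: painted steel stand, fixed to the bench: base plate 200 mm (its x) by 250 mm (its y), 12 mm thick, with the jar at its centre; two posts at its +y side, 125 mm high, 104 mm apart inside, carry the clamp's hinge. Origin: centre of the plate's underside. Turned about z by up to 0.4 rad either way.
- mouth (a point): centre of the jar's mouth, level with the top of its rim, 100 mm above the bench; axes as the stand. White porcelain jar, fixed; mouth 80 mm across, rim 108 mm. Lid with its lugs resting on the rim: the lid's origin is 9 mm below this point (the plug centres it with 2.5 mm play); lugs dropped in, flange flush: 16 mm below.
- jar_notches (a point): on the jar's axis at the bottom of the rim's notches, 10 mm below the mouth; axes as the stand, NOT as the notches. Four notches, every 90 degrees round the rim, each 18 mm wide and 10 mm deep. How they are turned differs every time and is in no reading: look, or turn the lid until it drops. Lugs have 3 mm play on either side: they drop within about 3 degrees if the lid is well centred.
- clamp (a joint): angle of the hold-down clamp, a steel fork of 0.5 kg. 0: level, prongs on the seated lid's flange either side of its grip bar; pi/2: upright; 2.0: leaned back, its stop. Starts at 1.75 to 2.0. On a lid not dropped in it stays near 0.12; with no lid, -0.06. It stays where put near upright (hinge friction 0.25 N m); lower down it falls by its weight.
- clamp_hinge (a point): point on the clamp's hinge axis midway between the posts, 115 mm above the bench, 95 mm to the stand's +y side of the jar's axis. The hinge axis is the stand's x axis.
- clamp_handle (a point): middle of the clamp's handle, a black round bar 16 mm across, 110 mm long, parallel to the hinge axis and 215 mm from it, joining the ends of the prongs (12 mm wide, 10 thick, 60 apart inside). At clamp angle a it is 215 cos(a) mm from the hinge towards the stand's -y and 215 sin(a) mm above it; at 0 it is clear of the jar, 120 mm from its axis.
- cup: terracotta cup, 72 mm across, 75 mm high, bystander; origin under its centre
- bowl: unglazed pale bowl, 124 mm across, 60 mm high, bystander; origin under its centre
- spray_bottle: white spray bottle with a red trigger head, 72 mm across, 211 mm high, bystander; origin under its centre
- former: terracotta former like an upturned flowerpot, 110 mm across, 100 mm high, bystander; origin under its centre
- glaze_jar: closed glaze jar, 70 mm across, 100 mm high, bystander; origin under its centre
- brush: brush lying on the bench, bystander; origin under its middle
- rib: flat wooden rib 90 x 50 x 8 mm, bystander; origin under its centre
There are look-alikes about, which are no part of the job. What is shaped like the lid but red or turquoise is not meant.

How it is judged (in metres and radians):
On the way:
1. the large lid has dropped into the notches and lies flush on the jar, clamp not yet down (z of lid in the frame of mouth between -0.019 and -0.0135 m and horizontal distance between lid and mouth below 0.005 m and angle between lid's own z axis and vertical below 0.04 rad and value of joint clamp above 0.3 rad), for 0.2 s.
At the end, for the whole second after the job is handed in: The large lid lies flush in the jar with its lugs in the notches (origin 13.5 to 19 mm below the rim's top, within 5 mm of the jar's axis, tilted less than 0.04 rad); the clamp is down on it (joint within 0.03 rad of 0); lid and clamp are at rest (z of lid in the frame of mouth between -0.019 and -0.0135 m and horizontal distance between lid and mouth below 0.005 m and angle between lid's own z axis and vertical below 0.04 rad and value of joint clamp between -0.03 and 0.03 rad and linear speed of lid below 0.02 m/s and velocity of joint clamp between -0.1 and 0.1 rad/s); the robot touches nothing.
It fails at once if the clamp is let fall or slammed (faster than 3 rad/s downward) (velocity of joint clamp below -3 rad/s).
It fails at once if the small lid is moved by more than 30 mm (distance of small_lid from where it was at the start of the episode above 0.03 m).
It fails at once if another bystander is moved by more than 40 mm (distance of any of cup, bowl, spray_bottle, former, glaze_jar, brush, rib from where it was at the start of the episode above 0.04 m).
It also fails if it takes over 72 s, if anything falls off the work surface, if the arm or the gripper's body presses on something with over 40 N, if the wrist force passes 120 N, or if a joint passes its speed limit or range.

ROBOT

A 6-joint arm with a two-finger parallel gripper is mounted at the origin on the work surface. World frame = base frame: x ahead of the robot, y to its left, z up, the work surface at z = 0. Lengths are in mm, angles in degrees, forces in N, time in s.
With the tool pointing down it reaches from about 350 to 875 mm from the base axis. Payload 15.5 kg.
Tool frame: the origin (TCP) lies at the very end of the fingers, on their centre line; the grasp point (between the pads) lies 19 mm behind it; z points along the fingers, y is the line along which they close (so a half turn about z gives the same grasp; the last joint's range is limited). The gripper opens to 85 mm and grips with 20 to 120 N. Pads are 22 mm wide; open, the fingers measure 114 mm over their backs; the gripper's body (76 mm by 85 mm) begins 54 mm behind the grasp point. The pads swing forward as they close: fully open they stand 13 mm farther back than shut.
Start: joints at [-77.55, 28.281, 77.091, -0, 74.628, -5.472], TCP at [192.329, -594.673, 231.277] pointing down, gripper open.
Joint ranges: [-166.48, 166.48], [-47.26, 123.95], [12.59, 153.08], [-70.14, 250.14], [6.76, 159.57], [-176.63, 176.63]. Speed limits (degrees/s): [108.29, 108.29, 147.25, 172.46, 172.46, 172.46].

INTERFACE

Orientations are given as [roll, pitch, yaw] about the fixed x, y, z axes, in that order (R = Rz(yaw) Ry(pitch) Rx(roll)).
In Python, from station import manip, readout, imaging, order gives the robot as it stands. Calls block until the motion is done:
- manip.movep(position, orientation): joint-space move of the TCP to a pose.
- manip.move_linear(position, max_speed=150, ori=None): straight line of the TCP; ori=None keeps the orientation; max_speed is the mean speed in mm/s.
- manip.goto_joints(angles): joint-space move.
- manip.command_gripper(opening, effort=None): finger opening in mm; effort is the grip in N (None keeps the last); returns when the fingers have stopped.
- manip.pause(seconds).
- manip.ik(position, orientation): joint angles nearest the present ones, or None.
- readout.get_state(): the state.
- imaging.grab_frame(name): name is "side" or "top"; returns (picture, depth): 384x512x3 uint8, blue, green, red; 384x512 float32, mm along the optical axis (not along the pixel's ray), 0 where there is no reading.
- imaging.camera_info(name): a dict with "K" (3x3 intrinsics, pixels), "dist_coeffs" ([k1, k2, p1, p2, k3] as OpenCV has them; the pictures are not rectified), "R" (3x3) and "t" (3): a world point X has camera coordinates R X + t. Camera axes: x right, y down, z forward; pixel columns grow to the right and rows downward; lengths in mm; the calibration is good to about 2 mm. A picture is of the moment at which its call begins. camera_info takes no time and is no camera call.
A pose or a line that the arm cannot do raises manip.Unreachable and nothing moves.
- order.close_job(): hands the job in; it is judged then, once.
The state is a dict: "time_s": time; "q": joint angles; "qd": joint speeds; "joint_efforts": joint torques, N m; "eef_pos": TCP position; "orientation": TCP orientation; "ft_force": force on the tool from outside, world axes, zero at the start; "ft_torque": the same for the moment, N m; "opening": finger opening in mm; "grasp_force": force on a finger pad.
Only numpy, scipy, OpenCV 4.12 (cv2) and the standard library are available. Lean on these libraries where they do the work, as an engineer would, in place of code of your own. Each camera call takes 0.05 s, during which the arm holds its last target. There are 200 camera calls.

## Working session

There is one attempt and no reset: what is moved stays moved. The work goes in short steps, each a Python script; the robot and the scene stay as the last script left them, time stands still between calls to the robot, and variables do not carry over. Pictures are saved under pics/ and viewed, at most 10 in all, crops included, and the job is handed in when it is done.

```bash
ls; mkdir -p pics; python3 - <<'E'
from station import manip, readout, imaging, order
import cv2,numpy as np
for n in("side","top"):
    im,d=imaging.grab_frame(n); np.savez(f"pics/{n}0.npz",im=im,d=d)
    cv2.imwrite(f"pics/{n}0.png",cv2.resize(im,(800,600)))
    c=imaging.camera_info(n); print(n,np.round(c["K"],1).tolist(),np.round(c["dist_coeffs"],3),np.round(c["R"],3).tolist(),np.round(c["t"]),"C",np.round(-np.array(c["R"]).T@np.array(c["t"])))
s=readout.get_state(); print(s)
E
```

```text
pics
side [[352.7, 0.0, 261.6], [0.0, 352.7, 194.6], [0.0, 0.0, 1.0]] [-0.033  0.     0.     0.     0.   ] [[-0.836, -0.549, 0.021], [-0.386, 0.561, -0.732], [0.39, -0.62, -0.681]] [ 379.  310. 1188.] C [ -26.  771. 1029.]
top [[370.4, 0.0, 253.4], [0.0, 370.4, 189.0], [0.0, 0.0, 1.0]] [-0.028  0.     0.     0.     0.   ] [[-0.021, -1.0, 0.02], [-0.986, 0.018, -0.165], [0.165, -0.023, -0.986]] [ -84.  533. 1155.] C [ 334.  -67. 1228.]
{'time_s': 0.1, 'q': array([-7.75494173e+01,  2.83123576e+01,  7.71220875e+01,  1.37759944e-03,
        7.46286808e+01, -5.47233886e+00]), 'qd': array([-0.05327627, -0.07469517,  0.00571139,  0.00633628,  0.01099887,
       -0.09937206]), 'joint_efforts': array([-8.95222183e-05, -8.83589530e+01, -3.84562612e+01, -2.81138036e-04,
        5.15645253e-03, -1.05496497e-05]), 'eef_pos': array([ 192.27290217, -594.36369482,  230.75749712]), 'orientation': array([-1.79937288e+02, -7.34188099e-03,  1.79225516e+01]), 'ft_force': array([ 0.80915961, -0.12257005, -0.25142902]), 'ft_torque': array([-0.00664067,  0.02284561, -0.0053376 ]), 'grasp_force': 0.0, 'opening': 85.45314122298474}
```

View pics/top0.png

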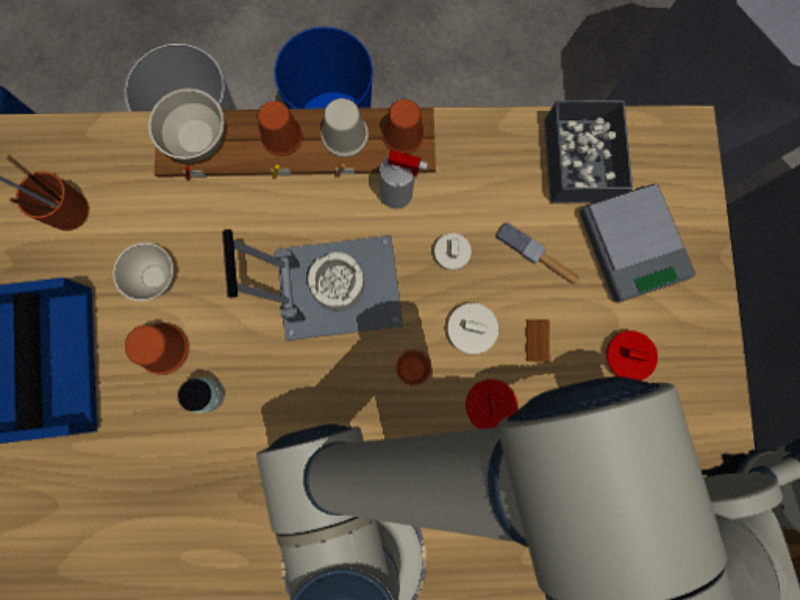

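View pics/side0.png

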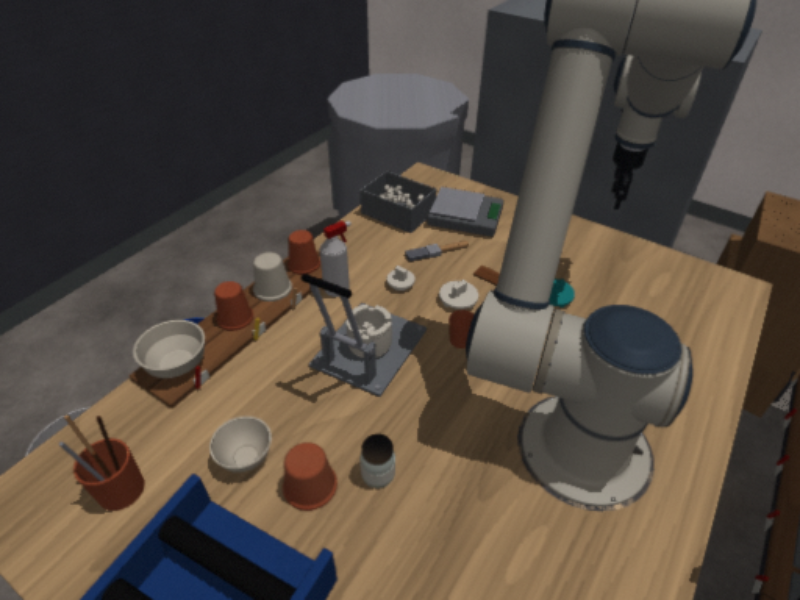

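The top view (800x600 pixels) shows two white lids: (472,328) is the larger, (452,251) the smaller. The shapes at (491,404) and (631,355) are red look-alikes. The jar and stand are at (335,280), with the clamp leaned back and its handle at (230,263). Next I'll measure these and crop in.

```bash
cat > h.py <<'E'
from station import manip, readout, imaging, order
import cv2,numpy as np
def world(n,d,px=None):
    c=imaging.camera_info(n);K=np.array(c["K"]);D=np.array(c["dist_coeffs"]);R=np.array(c["R"]);t=np.array(c["t"]).ravel()
    v,u=np.mgrid[:384,:512]
    r=cv2.undistortPoints(np.stack([u,v],-1).reshape(-1,1,2).astype(float),K,D).reshape(384,512,2)
    P=np.dstack([r,np.ones((384,512))])*d[...,None]
    W=(P-t)@R; W[d==0]=np.nan
    return W
def proj(n,X):
    c=imaging.camera_info(n);R=np.array(c["R"]);t=np.array(c["t"]).ravel()
    return cv2.projectPoints(np.atleast_2d(X).astype(float),cv2.Rodrigues(R)[0],t,np.array(c["K"]),np.array(c["dist_coeffs"]))[0].reshape(-1,2)
def ray(n,uv,z):
    c=imaging.camera_info(n);R=np.array(c["R"]);t=np.array(c["t"]).ravel()
    p=cv2.undistortPoints(np.array(uv,float).reshape(-1,1,2),np.array(c["K"]),np.array(c["dist_coeffs"])).reshape(-1,2)
    d=np.c_[p,np.ones(len(p))]@R; C=-R.T@t
    return C+d*((z-C[2])/d[:,2])[:,None]
def circ(P):
    A=np.c_[2*P,np.ones(len(P))];s=np.linalg.lstsq(A,(P**2).sum(1),rcond=None)[0]
    return s[:2],np.sqrt(s[2]+s[:2]@s[:2])
E
python3 - <<'E'
from h import *
L={}
for n in("top","side"):
    f=np.load(f"pics/{n}0.npz");im,d=f["im"],f["d"];W=world(n,d);L[n]=(im,W)
    hsv=cv2.cvtColor(im,cv2.COLOR_BGR2HSV);white=(hsv[...,1]<70)&(hsv[...,2]>110)
    cen={"big":ray("top",[[302,210]],26)[0],"small":ray("top",[[289,161]],26)[0],"jar":ray("top",[[214.5,179]],100)[0]}
    for k,c in cen.items():
        r=np.hypot(*(W[...,:2]-c[:2]).transpose(2,0,1)); m=(r<75)
        z=W[...,2]
        if k=="jar":
            q=m&(z>90)&(z<108)&(r<62)&white
            hull=cv2.convexHull(W[q][:,:2].astype(np.float32))[:,0]; print(n,k,c.round(),"rim n",q.sum(),"zmed",np.median(z[q]).round(1),"circ",circ(hull.astype(float)), "minC",cv2.minEnclosingCircle(W[q][:,:2].astype(np.float32)))
        else:
            fl=m&white&(z>16)&(z<35); b=m&white&(z>48)&(z<70)
            print(n,k,"flange n",fl.sum(),"z",np.median(z[fl]).round(1),"hull",circ(cv2.convexHull(W[fl][:,:2].astype(np.float32))[:,0].astype(float)))
            if b.sum()>3:
                print("   bar",b.sum(),"z",np.median(z[b]).round(1),cv2.minAreaRect(W[b][:,:2].astype(np.float32)))
    # handle : dark high points
    hm=(hsv[...,2]<60)&(W[...,2]>250)&(W[...,2]<360)&(W[...,0]>350)
    P=W[hm];print(n,"handle",len(P),P.mean(0).round(1) if len(P) else 0,cv2.minAreaRect(P[:,:2].astype(np.float32)) if len(P)>3 else 0)
im,W=L["top"]
a=cv2.resize(im[140:235,265:330],None,fx=6,fy=6,interpolation=cv2.INTER_CUBIC)
b=cv2.resize(im[150:208,182:246],None,fx=6,fy=9.828/9.828*6,interpolation=cv2.INTER_CUBIC)
H=max(a.shape[0],b.shape[0]);o=np.zeros((H,a.shape[1]+b.shape[1],3),np.uint8);o[:a.shape[0],:a.shape[1]]=a;o[:b.shape[0],a.shape[1]:]=b
cv2.imwrite("pics/crop1.png",o);print(o.shape)
E
```

```text
top big flange n 732 z 25.1 hull (array([ 463.75776403, -254.23033945]), np.float64(52.7492838929809))
   bar 70 z 58.1 ((463.9485778808594, -254.36734008789062), (41.371177673339844, 15.539234161376953), 75.15928649902344)
top small flange n 347 z 25.1 hull (array([ 630.54993918, -217.8039101 ]), np.float64(38.9504796735374))
   bar 46 z 59.1 ((630.1204833984375, -219.24606323242188), (14.001888275146484, 31.698394775390625), 87.77409362792969)
top jar [556.  26. 100.] rim n 367 zmed 98.7 circ (array([559.78374077,  27.2609091 ]), np.float64(53.86149634378717)) minC ((559.4918823242188, 26.96831703186035), 54.380863189697266)
top handle 267 [541.5 174.9 327.3] ((542.688720703125, 175.4119873046875), (108.01378631591797, 14.869207382202148), 5.190140724182129)
side big flange n 267 z 27.6 hull (array([ 459.66356724, -254.47637779]), np.float64(54.110278701489094))
   bar 35 z 60.0 ((459.4091491699219, -254.1412811279297), (43.92585372924805, 15.106374740600586), 70.72174072265625)
side small flange n 123 z 27.2 hull (array([ 628.32624506, -218.76288871]), np.float64(40.767314576552906))
   bar 19 z 61.7 ((626.0443115234375, -217.1947784423828), (13.0089693069458, 28.70144271850586), 89.57611083984375)
side jar [556.  26. 100.] rim n 164 zmed 100.4 circ (array([556.34709572,  26.01198184]), np.float64(54.176073002054586)) minC ((555.556640625, 24.858768463134766), 57.22384262084961)
side handle 3576 [1863.5 -706.7  303.2] ((1445.795166015625, -599.470947265625), (1485.1092529296875, 1998.6480712890625), 87.01366424560547)
(570, 774, 3)
```

View pics/crop1.png

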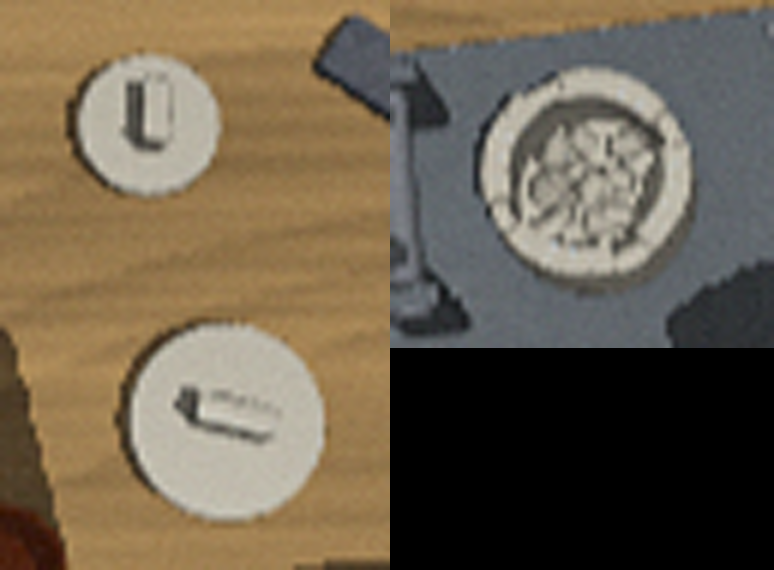

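Crop: the large lid is at crop pixel (227,422), bar about 41 x 16 mm, measured flange 108 mm. The small one is at (150,125), about 79 mm across. So the big lid fits. Notch marks show on the jar rim at crop (500,205) and (642,238). Next is the angular profile of the rim.

```bash
python3 - <<'E'
from h import *
f=np.load("pics/top0.npz");im,W=f["im"],world("top",f["d"]);g=cv2.cvtColor(im,cv2.COLOR_BGR2GRAY)
c=np.array([559.6,27.1])
th=np.arange(0,360,6)
def samp(A,p): return cv2.remap(A.astype(np.float32),p[:,0].astype(np.float32).reshape(-1,1),p[:,1].astype(np.float32).reshape(-1,1),cv2.INTER_LINEAR).ravel()
th=np.arange(0,360,3)
S=0;Zs=0
for r in(44,47,50):
    X=np.c_[c[0]+r*np.cos(np.radians(th)),c[1]+r*np.sin(np.radians(th)),np.full(len(th),99.)]
    p=proj("top",X);S=S+samp(g,p)/3;Zs=Zs+samp(np.nan_to_num(W[...,2]),p)/3
for k in range(0,len(th)): print(th[k],int(S[k]),round(float(Zs[k]),1),end=" | " if k%6<5 else "\n")
for n,A in(("g",S),("z",Zs)):
    A=A-np.median(A);A=np.clip(A,-1e9,0)
    # fold mod 90
    F=A.reshape(4,30).mean(0);ph=np.degrees(np.angle((-F*np.exp(1j*np.arange(30)*3*4*np.pi/180)).sum()))/4
    print(n,"notch phase mod 90:",ph%90, F.round(1))
z=W[...,2];r=np.hypot(W[...,0]-463,W[...,1]+254)
P=W[(r<30)&(z>50)][:,:2].astype(np.float64);u=np.linalg.eigh(np.cov(P.T))[1][:,1];print("bar pca",np.degrees(np.arctan2(u[1],u[0]))%180)
E
```

```text
0 181 99.8 | 3 180 98.4 | 6 178 98.3 | 9 177 100.4 | 12 175 101.6 | 15 153 98.2
18 148 88.7 | 21 161 88.1 | 24 154 85.6 | 27 160 88.5 | 30 161 88.3 | 33 159 85.2
36 167 84.9 | 39 165 88.5 | 42 175 99.3 | 45 179 101.3 | 48 180 100.0 | 51 179 99.0
54 176 98.5 | 57 178 98.0 | 60 181 97.4 | 63 184 99.3 | 66 187 99.1 | 69 186 97.8
72 183 92.1 | 75 184 67.3 | 78 184 95.0 | 81 185 98.6 | 84 183 98.4 | 87 182 98.7
90 182 98.6 | 93 183 98.1 | 96 184 98.7 | 99 185 90.7 | 102 183 69.0 | 105 166 92.4
108 146 92.8 | 111 149 88.5 | 114 157 74.1 | 117 156 57.3 | 120 152 88.3 | 123 156 80.8
126 145 78.1 | 129 154 93.2 | 132 179 99.6 | 135 182 98.7 | 138 180 99.7 | 141 180 100.1
144 179 98.5 | 147 180 99.4 | 150 181 98.9 | 153 183 96.9 | 156 186 98.2 | 159 185 98.6
162 178 99.8 | 165 178 99.0 | 168 180 101.0 | 171 184 99.3 | 174 181 97.9 | 177 181 97.6
180 181 98.3 | 183 179 99.2 | 186 180 100.3 | 189 182 99.6 | 192 182 100.2 | 195 169 98.0
198 130 70.7 | 201 135 57.6 | 204 143 60.8 | 207 142 67.2 | 210 138 73.0 | 213 140 77.5
216 141 63.5 | 219 159 85.5 | 222 178 99.9 | 225 182 99.9 | 228 184 99.9 |
[... 409 characters left out ...]
9.8 | 315 181 98.0 | 318 183 98.9 | 321 183 99.2
324 182 98.4 | 327 179 99.6 | 330 181 98.9 | 333 181 98.6 | 336 185 97.9 | 339 184 99.2
342 179 100.7 | 345 180 99.0 | 348 179 98.9 | 351 178 99.0 | 354 179 100.3 | 357 179 100.4
g notch phase mod 90: 27.09094995192198 [  0.   -0.2  -0.5  -0.6  -2.9 -16.1 -32.9 -26.8 -23.7 -22.7 -25.  -26.9
 -30.2 -20.1  -2.1  -0.2   0.   -0.2  -1.1  -0.7   0.    0.    0.    0.
  -0.6  -0.5  -0.2  -0.4  -0.3  -0.1]
z notch phase mod 90: 26.11686536049174 [ -0.   -0.1  -0.   -2.1  -7.3  -1.6 -12.9 -18.9 -22.3 -23.9 -15.  -20.5
 -24.   -7.7   0.   -0.1   0.    0.    0.   -0.2  -0.2  -0.4  -0.2  -0.2
  -1.6  -8.1  -0.8  -0.2  -7.2  -2.7]
bar pca 73.79560807547925
```

```bash
python3 - <<'E'
from h import *
def st(k):
    s=readout.get_state();print(k,round(s["time_s"],2),s["eef_pos"].round(1),s["orientation"].round(1),"F",s["ft_force"].round(1),"T",s["ft_torque"].round(2),"op",round(s["opening"],1),"gf",round(float(s["grasp_force"]),1))
manip.command_gripper(50)
manip.movep([461.8,-254.3,140],[180,0,73]);st("above")
manip.move_linear([461.8,-254.3,32],max_speed=80);st("down")
manip.command_gripper(10,30);st("grip")
manip.move_linear([461.8,-254.3,60],max_speed=80);st("lift")
for n in("top","side"):
    im,d=imaging.grab_frame(n);np.savez(f"pics/{n}1.npz",im=im,d=d)
c=proj("side",[[461,-254,60]])[0].astype(int);x,y=c
im=np.load("pics/side1.npz")["im"]
cv2.imwrite("pics/lift.png",cv2.resize(im[max(0,y-50):y+50,x-65:x+65],None,fx=6,fy=6,interpolation=cv2.INTER_CUBIC)[:600,:780])
E
```

```text
above 2.17 [ 461.8 -255.3  140.2] [180.    0.   72.9] F [ 0.3 -0.9  0.8] T [ 0.02  0.02 -0.01] op 50.0 gf 0.0
down 3.67 [ 462.  -254.5   32.4] [180.   0.  73.] F [-1.  -0.9  0.4] T [0.   0.03 0.05] op 50.0 gf 0.0
grip 4.07 [ 461.9 -254.4   32.2] [180.   0.  73.] F [-0.4  0.5  5.8] T [ 0.04  0.16 -0.08] op 15.6 gf 31.8
lift 4.57 [ 461.8 -254.3   60.1] [180.   0.  73.] F [ 0.2  0.6 -4.5] T [-0.01  0.04 -0.  ] op 15.5 gf 30.7
```

View pics/lift.png

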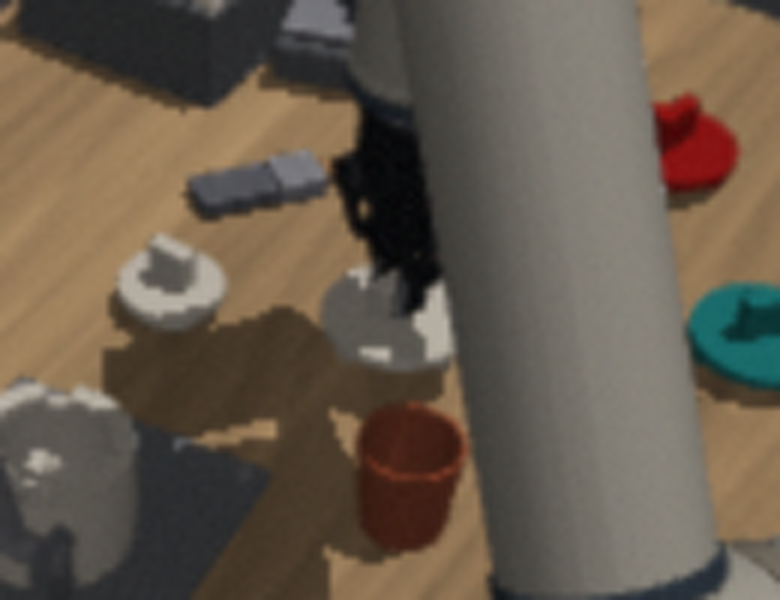

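```bash
cat >> h.py <<'E'
def st(k):
    s=readout.get_state();print(k,round(s["time_s"],2),s["eef_pos"].round(1),s["orientation"].round(1),"F",s["ft_force"].round(1),"T",s["ft_torque"].round(2),"op",round(s["opening"],1),"gf",round(float(s["grasp_force"]),1));return s
E
python3 - <<'E'
from h import *
manip.move_linear([461.8,-254.3,220],max_speed=200)
manip.movep([558,26.6,200],[180,0,118]);st("over")
manip.move_linear([558,26.6,140],max_speed=80);s=st("140");f0=s["ft_force"][2]
for z in range(137,113,-2):
    manip.move_linear([558,26.6,z],max_speed=30);s=st(z)
    if s["ft_force"][2]-f0>6:break
for n in("top","side"):
    im,d=imaging.grab_frame(n);np.savez(f"pics/{n}2.npz",im=im,d=d)
x,y=proj("side",[[558,27,100]])[0].astype(int)
cv2.imwrite("pics/place.png",cv2.resize(np.load("pics/side2.npz")["im"][y-50:y+50,x-65:x+65],None,fx=6,fy=6,interpolation=cv2.INTER_CUBIC))
E
```

```text
over 6.76 [557.9  25.6 199.8] [-180.     0.   117.9] F [ 0.5  0.1 -3.3] T [ 0.04 -0.01 -0.04] op 15.7 gf 30.6
140 7.66 [558.3  26.5 140.4] [180.   0. 118.] F [-0.7  0.4 -3.8] T [ 0.   -0.03 -0.04] op 15.7 gf 30.7
137 7.91 [558.   26.6 137.1] [180.   0. 118.] F [-0.6  0.  -3.6] T [ 0.05  0.02 -0.06] op 15.3 gf 30.7
135 8.16 [557.9  26.6 134.9] [-180.   -0.  118.] F [ 0.1 -0.2 -2.8] T [ 0.01  0.   -0.03] op 15.6 gf 30.7
133 8.41 [557.9  26.6 132.9] [-180.   -0.  118.] F [ 0.1 -0.6 -3.8] T [0.01 0.01 0.04] op 15.1 gf 30.7
131 8.66 [557.9  26.6 130.9] [-180.   -0.  118.] F [-0.3 -0.4 -4. ] T [ 0.03  0.   -0.02] op 15.2 gf 30.7
129 8.91 [557.9  26.6 128.9] [-180.   -0.  118.] F [-0.8 -0.7 -2.6] T [-0.01 -0.05  0.08] op 15.8 gf 30.7
127 9.16 [557.9  26.6 126.9] [-180.   -0.  118.] F [-0.4 -0.1 -3.1] T [ 0.03  0.   -0.05] op 15.4 gf 30.7
125 9.41 [557.9  26.6 124.9] [-180.   -0.  118.] F [ 0.6 -0.4 -3.2] T [ 0.01 -0.04  0.  ] op 15.4 gf 30.7
123 9.66 [558.1  26.6 123. ] [180.   0. 118.] F [ 0.9  0.5 -2. ] T [-0.04 -0.14  0.1 ] op 15.4 gf 30.9
121 9.91 [557.6  26.7 120.8] [-180.   -0.  118.] F [-1.9  1.2 -3.3] T [ 0.2   0.19 -0.07] op 15.8 gf 30.6
119 10.16 [557.6  26.7 118.7] [-180.   -0.  118.] F [-2.2  0.8 -4.6] T [ 0.29  0.39 -0.19] op 15.7 gf 30.4
117 10.41 [557.7  26.6 116.7] [-180.   -0.  118.] F [-3.6  0.3 -5.1] T [ 0.38  0.55 -0.25] op 15.6 gf 30.4
115 10.66 [557.9  26.3 115.6] [-180.    0.  118.] F [-8.4 -0.8  9.8] T [-0.16  1.33 -0.18] op 15.7 gf 33.3
```

View pics/place.png

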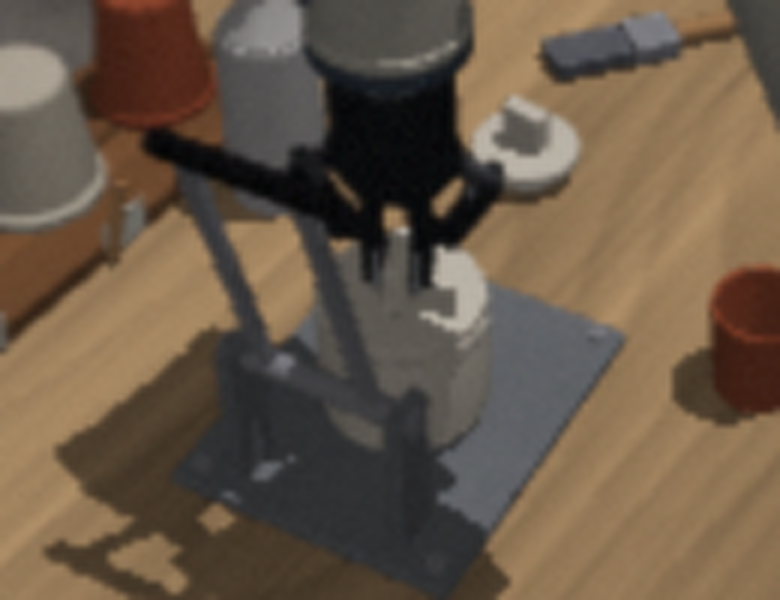

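The lid went straight into the notches: the TCP is at 115.6, and flush should be about 116. Next I'll release, back off and measure the lid, handle and hinge.

```bash
python3 - <<'E'
from h import *
manip.move_linear([558,26.6,116.5],max_speed=30)
manip.command_gripper(24);st("rel")
manip.command_gripper(45)
manip.move_linear([558,26.6,230],max_speed=120);st("up")
manip.movep([480,-240,280],[180,0,118]);st("away")
R={}
for n in("top","side"):
    im,d=imaging.grab_frame(n);np.savez(f"pics/{n}3.npz",im=im,d=d);W=world(n,d);z=W[...,2]
    hsv=cv2.cvtColor(im,cv2.COLOR_BGR2HSV);white=(hsv[...,1]<70)&(hsv[...,2]>60)
    r=np.hypot(W[...,0]-558,W[...,1]-26.6)
    fl=(r<60)&(z>100)&(z<120)&white;b=(r<30)&(z>132)&(z<155)
    P=W[fl];A=np.c_[P[:,:2]-P[:,:2].mean(0),np.ones(len(P))];pl=np.linalg.lstsq(A,P[:,2],rcond=None)[0]
    print(n,"flange",fl.sum(),np.median(z[fl]).round(2),"tilt",pl[:2].round(3),"hull",circ(cv2.convexHull(P[:,:2].astype(np.float32))[:,0].astype(float)),"bar",b.sum(),np.median(z[b]).round(1),cv2.minAreaRect(W[b][:,:2].astype(np.float32)))
    h=(np.abs(W[...,0]-541)<75)&(np.abs(W[...,1]-175)<60)&(z>260)&(z<350)&(hsv[...,2]<70)
    Q=W[h];c=Q.mean(0);u=np.linalg.svd(Q-c,full_matrices=False)[2][0]
    e=(Q-c)@u;print("  handle",len(Q),c.round(1),"zmax",np.percentile(Q[:,2],[50,95]).round(1),"dir",np.degrees(np.arctan2(u[1],u[0])).round(1)%180,"mid",(c+u*(e.max()+e.min())/2).round(1),"len",np.ptp(e).round(1))
x,y=proj("side",[[550,60,150]])[0].astype(int)
cv2.imwrite("pics/seated.png",cv2.resize(np.load("pics/side3.npz")["im"][y-60:y+60,x-80:x+80],None,fx=5,fy=5,interpolation=cv2.INTER_CUBIC))
E
```

```text
rel 11.26 [558.8  26.6 116.7] [179.9   0.  118. ] F [-0.7  0.2 -0.3] T [ 0.   -0.02  0.  ] op 24.3 gf 0.0
up 12.69 [557.6  26.6 229.3] [-179.9   -0.   118. ] F [-0.6  0.5 -0.4] T [-0.02 -0.05  0.07] op 45.2 gf 0.0
away 13.78 [ 480.3 -239.1  279.6] [-180.   -0.  118.] F [0.2 0.2 0.1] T [-0.05 -0.03 -0.06] op 45.1 gf 0.0
top flange 860 108.87 tilt [ 0.007 -0.003] hull (array([560.63247426,  27.024445  ]), np.float64(53.487233121996134)) bar 83 142.2 ((560.6836547851562, 26.29869842529297), (16.067190170288086, 42.75232696533203), 25.769161224365234)
  handle 345 [540.8 172.8 318.9] zmax [327.2 331.1] dir 6.099999999999994 mid [542.8 173.  318.9] len 108.8
side flange 387 110.81 tilt [ 0.019 -0.018] hull (array([556.98947203,  27.23690544]), np.float64(54.21788848600905)) bar 49 143.7 ((557.5106811523438, 26.115360260009766), (16.086294174194336, 47.3687858581543), 25.088939666748047)
  handle 253 [538.4 175.9 316. ] zmax [326.2 331.8] dir 5.400000000000006 mid [538.6 175.9 316. ] len 107.6
```

View pics/seated.png

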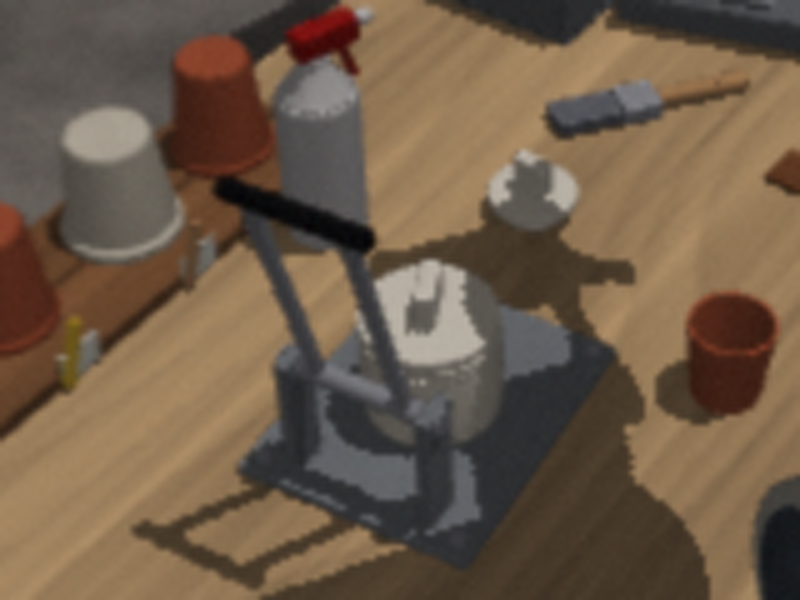

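The lid is flush: the flange top reads about 110, where an undropped lid would read 117, and its centre is within 1 mm of the jar's. The crop shows the fork leaned back, handle at crop (295,213). The computed clamp angle is about 1.83. Now I'll grip the handle and follow the arc.

```bash
cat > arc.py <<'E'
from h import *
phi=np.radians(5.75);Y=np.array([-np.sin(phi),np.cos(phi),0]);J=np.array([558.2,26.7,0])
O=[180,0,-174.25]
def tcp(a,dz=-18.5): return J+95*Y+[0,0,115+dz]-215*np.cos(a)*Y+215*np.sin(a)*np.array([0,0,1])
E
python3 - <<'E'
from arc import *
a0=1.827
for a in(1.827,1,0): print(a,tcp(a).round(1),manip.ik(tcp(a),O).round(1))
manip.movep(tcp(a0)+[0,0,80],O);st("above")
manip.move_linear(tcp(a0),max_speed=60);st("down")
manip.command_gripper(8,25);s=st("grip")
if 13<s["opening"]<18:
    for a in np.arange(a0,1.3,-0.075)[1:]:
        manip.move_linear(tcp(a),max_speed=50);s=st(f"{a:.2f}")
        if np.linalg.norm(s["ft_force"])>35: print("stop");break
for n in("side","top"):
    im,d=imaging.grab_frame(n);np.savez(f"pics/{n}4.npz",im=im,d=d)
x,y=proj("side",[[550,60,200]])[0].astype(int)
cv2.imwrite("pics/arc.png",cv2.resize(np.load("pics/side4.npz")["im"][y-60:y+60,x-80:x+80],None,fx=5,fy=5,interpolation=cv2.INTER_CUBIC))
E
```

```text
1.827 [543.2 175.4 304.5] [ 11.9  20.3  78.8   0.   81.  -83.8]
1 [560.3   5.6 277.4] [  -5.5   20.6   82.6    0.    76.8 -101.3]
0 [570.2 -92.7  96.5] [ -15.2   33.8   92.     0.    54.2 -110.9]
above 15.47 [543.4 174.5 384.1] [-180.    -0.  -174.4] F [-0.7  0.2 -0.2] T [-0.01  0.   -0.  ] op 44.9 gf 0.0
down 16.96 [543.4 175.5 304.8] [ 180.     0.  -174.3] F [-0.2  0.9  0.1] T [-0.01 -0.02 -0.01] op 45.1 gf 0.0
grip 17.32 [543.3 175.5 304.7] [ 180.     0.  -174.2] F [-0.  -0.   3.5] T [0.06 0.08 0.1 ] op 15.1 gf 24.4
1.75 17.8 [545.  159.5 308.3] [-180.     0.  -174.3] F [-0.5  0.9  6.4] T [0.33 0.12 0.  ] op 15.1 gf 25.9
1.68 18.27 [546.6 143.5 310.5] [-180.     0.  -174.3] F [0.9 0.9 6. ] T [ 0.27 -0.19  0.05] op 15.1 gf 26.0
1.60 18.75 [548.2 127.5 311.5] [-180.     0.  -174.3] F [3.1 0.7 4.6] T [ 0.25 -0.55  0.06] op 15.0 gf 25.9
1.53 19.23 [549.8 111.8 311.3] [-180.     0.  -174.3] F [ 4.3 -0.6  1.6] T [ 0.2  -0.73  0.  ] op 14.9 gf 25.9
1.45 19.7 [551.3  95.9 309.9] [-180.     0.  -174.3] F [4.9 0.6 1.7] T [ 0.27 -0.81  0.08] op 15.0 gf 25.9
1.38 20.18 [552.9  80.  307.4] [-180.    -0.  -174.3] F [ 5.4 -0.4  2. ] T [ 0.08 -0.82 -0.05] op 15.6 gf 25.9
1.30 20.65 [554.4  64.2 303.6] [-180.    -0.  -174.3] F [ 4.9 -0.6  0.5] T [ 0.17 -0.74 -0.03] op 15.1 gf 25.9
```

View pics/arc.png

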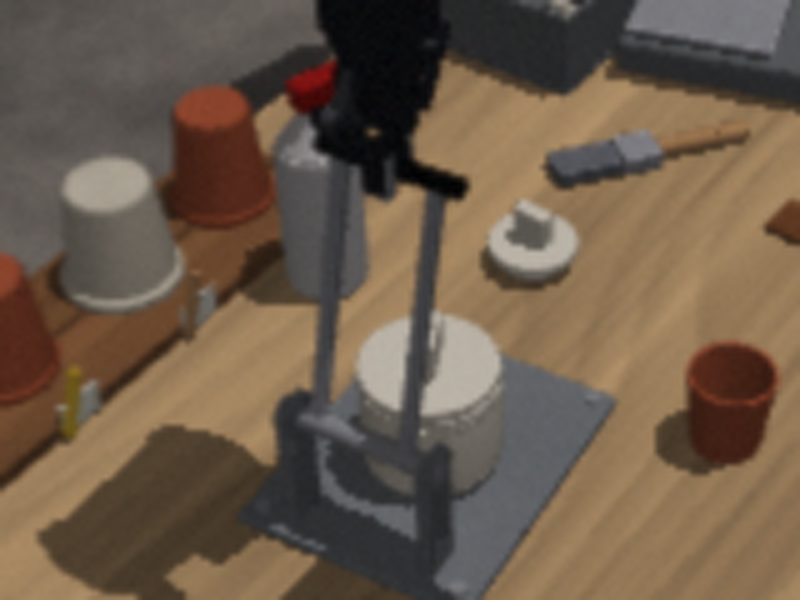

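The crop shows the fork just past upright, handle held in the fingers at crop (385,165), and the lid undisturbed. Forces are low, so I'll carry on down.

```bash
python3 - <<'E'
from arc import *
ok=True
for i,a in enumerate(np.append(np.arange(1.227,0.02,-0.075),[0,-0.015])):
    manip.move_linear(tcp(a),max_speed=50);s=readout.get_state()
    if i%3==0 or a<0.2: st(f"{a:.2f}")
    if np.linalg.norm(s["ft_force"])>35: print("stop",a);ok=False;break
W={}
for n in("side","top"):
    im,d=imaging.grab_frame(n);np.savez(f"pics/{n}5.npz",im=im,d=d)
x,y=proj("side",[[560,0,110]])[0].astype(int)
cv2.imwrite("pics/down.png",cv2.resize(np.load("pics/side5.npz")["im"][y-60:y+60,x-80:x+80],None,fx=5,fy=5,interpolation=cv2.INTER_CUBIC))
E
```

```text
1.23 21.23 [555.9  48.9 298.8] [-180.    -0.  -174.3] F [ 4.  -1.  -0.2] T [ 0.06 -0.61 -0.05] op 14.9 gf 25.9
1.00 22.65 [560.2   5.7 277.4] [-180.    -0.  -174.3] F [ 1.7 -0.3 -1.6] T [ 0.06 -0.31  0.05] op 15.0 gf 25.9
0.78 24.07 [564.1 -31.6 247.1] [-180.    -0.  -174.3] F [ 2.6 -0.2 -1.9] T [ 0.06 -0.4  -0.  ] op 15.0 gf 26.0
0.55 25.5 [567.1 -61.2 208.9] [-180.    -0.  -174.3] F [ 3.8 -0.8 -4. ] T [ 0.03 -0.59 -0.04] op 14.6 gf 26.3
0.33 26.93 [569.1 -81.6 164.9] [ 180.    -0.  -174.3] F [ 5.   0.3 -2.4] T [ 0.22 -0.59  0.07] op 14.9 gf 27.1
0.18 27.88 [569.9 -89.7 133.4] [-180.    -0.  -174.3] F [ 4.2 -3.5 -2. ] T [-0.43 -0.58  0.12] op 15.1 gf 27.8
0.10 28.35 [570.2 -92.1 117.4] [-180.    -0.  -174.3] F [ 3.9 -5.9 -1.6] T [-0.67 -0.64  0.1 ] op 15.3 gf 28.2
0.03 28.82 [570.4 -93.4 101.4] [-180.     0.  -174.3] F [ 3.  -8.5 -1.2] T [-1.18 -0.58  0.11] op 15.1 gf 28.5
0.00 29.09 [570.4 -93.6  95.6] [-179.9    0.  -174.3] F [ 4.1 -9.9 -2.4] T [-1.28 -0.56  0.05] op 15.1 gf 28.6
-0.01 29.34 [570.4 -93.6  92.4] [-179.9    0.  -174.3] F [  4.2 -10.8  -3. ] T [-1.31 -0.54  0.06] op 15.0 gf 28.7
```

View pics/down.png

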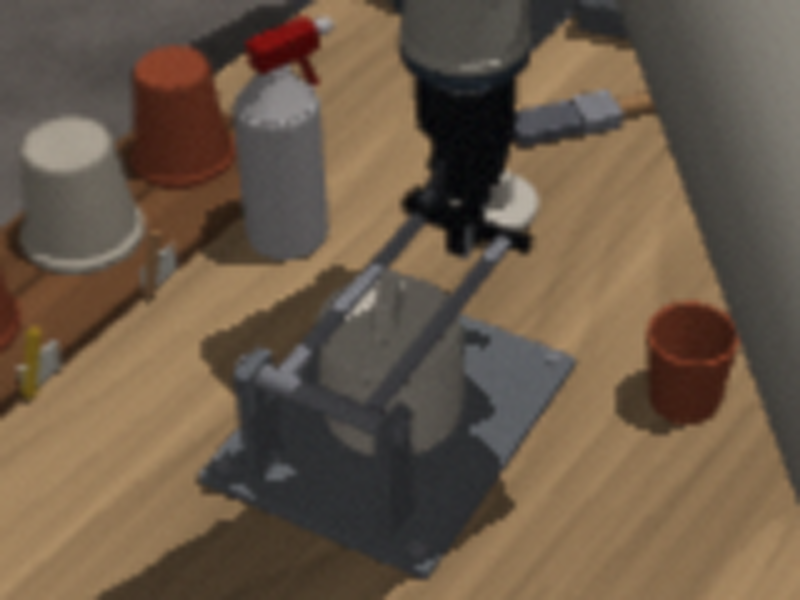

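The fork is close to level, prongs either side of the grip bar (crop 390,310), but there is no upward contact force yet. I'll lower in small steps until it touches.

```bash
python3 - <<'E'
from arc import *
p=tcp(-0.015)
for k in range(1,13):
    manip.move_linear(p-[0,0,1.0*k],max_speed=15);s=st(k)
    if s["ft_force"][2]>5: break
W=None
im,d=imaging.grab_frame("top");W=world("top",d);z=W[...,2]
# prong height along the arm, between hinge and handle, at +-36 mm
X=np.array([np.cos(phi),np.sin(phi),0])
D=W-J;ly=D@Y;lx=D@X
for y0,y1 in((-100,-60),(-60,-20),(-20,30),(30,70)):
    m=(np.abs(np.abs(lx)-36)<5)&(ly>y0)&(ly<y1)&(z>112)&(z<150);print((y0,y1),m.sum(),np.median(z[m]).round(1) if m.any() else None)
E
```

```text
1 29.69 [570.4 -93.6  91.5] [-179.9    0.  -174.3] F [  3.6 -11.4  -2.9] T [-1.29 -0.48  0.06] op 15.1 gf 28.7
2 29.94 [570.5 -93.7  90.7] [-179.9    0.  -174.3] F [  2.4 -11.    1.5] T [-1.42 -0.3   0.1 ] op 15.0 gf 29.2
3 30.19 [570.6 -93.7  90.5] [-1.799e+02  1.000e-01 -1.742e+02] F [-1.7 -9.2 15.2] T [-1.38  0.24  0.05] op 14.9 gf 30.3
(-100, -60) 13 118.8
(-60, -20) 26 117.6
(-20, 30) 8 119.3
(30, 70) 44 119.0
```

The prongs are level at about 119 to 120 along their whole length, and there is contact with the lid. I'll release, retreat and check.

```bash
python3 - <<'E'
from arc import *
p=readout.get_state()["eef_pos"].copy()
manip.move_linear([570.3,-93.2,91.2],max_speed=15);st("relax")
manip.command_gripper(24);manip.command_gripper(50);st("open")
manip.move_linear([570.3,-93.2,190],max_speed=80)
manip.movep([480,-240,280],O);st("away")
X=np.array([np.cos(phi),np.sin(phi),0])
for n in("top","side"):
    im,d=imaging.grab_frame(n);np.savez(f"pics/{n}6.npz",im=im,d=d);W=world(n,d);z=W[...,2];D=W-J;ly=D@Y;lx=D@X
    for y0,y1 in((-130,-110),(-100,-40),(-40,20),(20,70)):
        m=(np.abs(np.abs(lx)-36)<5)&(ly>y0)&(ly<y1)&(z>112)&(z<150);print(n,(y0,y1),m.sum(),np.median(z[m]).round(1) if m.any() else None)
    m=(np.abs(lx)<26)&(np.hypot(lx,ly)<52)&(z>100)&(z<125);print(" flange z",np.median(z[m]).round(1))
x,y=proj("side",[[560,0,110]])[0].astype(int)
cv2.imwrite("pics/final.png",cv2.resize(np.load("pics/side6.npz")["im"][y-60:y+60,x-80:x+80],None,fx=5,fy=5,interpolation=cv2.INTER_CUBIC))
E
```

```text
relax 30.49 [570.5 -93.7  90.6] [-180.     0.  -174.3] F [ 3.2 -5.2  1.1] T [-0.93 -0.48 -0.  ] op 14.9 gf 29.1
open 31.12 [570.3 -93.1  91.2] [ 180.    -0.  -174.2] F [ 1.1 -0.4  0.1] T [ 0.    0.04 -0.02] op 50.2 gf 0.0
away 33.3 [ 480.2 -239.2  279.2] [ 179.9   -0.  -174.3] F [ 0.1  0.3 -0.3] T [ 0.04 -0.    0.04] op 50.0 gf 0.0
top (-130, -110) 35 119.1
top (-100, -40) 122 118.6
top (-40, 20) 131 118.9
top (20, 70) 113 119.2
 flange z 109.3
side (-130, -110) 14 122.4
side (-100, -40) 50 121.1
side (-40, 20) 50 121.5
side (20, 70) 48 120.6
 flange z 110.9
```

View pics/final.png

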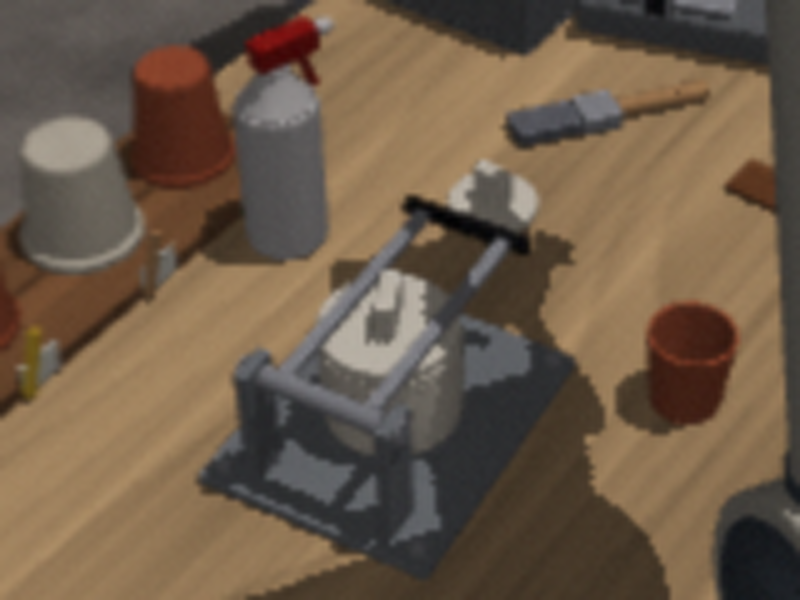

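The lid is flush and the fork lies level on it, prongs either side of the grip bar. Everything else is where it was, and the robot is clear.

```bash
python3 -c "
from h import *
print(order.close_job())"
```

```text
the job is handed in; nothing more can be done
None
```

I handed the job in at about 33 s with the large lid flush in the notches and the clamp guided down level onto it and released; in the last pictures the robot was clear and nothing else looked moved, and the hand-in returned no verdict.

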